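# Close four washed canisters with the lids that fit

### The arm

A 6-joint arm with a two-finger parallel gripper is mounted at the origin on a cart in front of the work surface, level with it; the furniture and walls round the work are solid. World frame = base frame: x ahead of the robot, y to its left, z up, the work surface at z = 0. Lengths are in m, angles in rad, forces in N, time in s.
With the tool pointing down it reaches from about 0.425 to 0.95 m from the base axis. Payload 3.5 kg.
Tool frame: the origin (TCP) lies between the finger pads; the fingertips stand 22 mm ahead of it and the grasp point (between the pads) lies 3 mm ahead of it (ctrl.nose_length is the z of the fingertips in the tool frame, in m); z points along the fingers, y is the line along which they close (so a half turn about z gives the same grasp; the last joint's range is limited). The gripper opens to 85 mm and grips with 20 to 120 N. Pads are 22 mm wide; open, the fingers measure 114 mm over their backs; the gripper's body (76 mm by 85 mm) begins 54 mm behind the grasp point. The pads swing forward as they close: fully open they stand 13 mm farther back than shut.
Start: joints at [1.088, 0.286, 1.577, -0, 1.279, -0.15], TCP at [0.22, 0.638, 0.253] pointing down, gripper open.
Joint ranges: [-2.77, 2.77], [-0.9, 2.22], [0.21, 2.48], [-1.53, 4.67], [0.24, 2.81], [-2.84, 2.84]. Speed limits (rad/s): [2.79, 2.79, 3.14, 3.14, 3.14, 3.14].

### API

Orientations are given as a unit quaternion [x, y, z, w].
In Python, from plant import ctrl gives the robot as it stands. The module is installed in compiled form; this text tells all that it offers.
- The arm moves only by the tool send_rows, never from a script. Its argument "rows" is text: rows parted by semicolons, each of 7 numbers parted by spaces: the turn, a rotation vector about the tool's x, y, z in parts of the range, where 1.0 means 180 degrees, then the shift along the tool's x, y, z in parts of the range, where 1.0 means 1000 mm, then the opening, from -1 (shut) to 1 (fully open). A call has 1 to 8 rows; each row is the pose to reach, as a shift and turn from the pose commanded when the call began, along the tool's axes at that moment; what a row does not reach only later rows make up. A row lasts 1/8 s, in which the tool goes at most 62.5 mm and 10.7 degrees, less where a joint would pass 70% of its speed; a pose out of reach is approached as far as the arm can. Shift and turn numbers lie between -1 and 1, and a call with a number outside is refused. A call with a gripper value outside its range is refused whole. The fingers move at their own pace and stop on an object; "grip_force" is the grip in N (left out, the last holds). Time passes only in rows, so rows that repeat a pose let the fingers close. It gives the time, the measured TCP pose, the force, the opening and the grip force at its end, in the units of the state.
- ctrl.get_state(): the state, without advancing time (a new reading comes with each control period).
- ctrl.read_camera(name): name is "scene" or "top"; returns a dict with "color" (480x640x3 uint8, red, green, blue), "fx", "fy", "cx", "cy" (pixels), "D" ([k1, k2, p1, p2, k3] as OpenCV has them; the pictures are not rectified), "extrinsics" (4x4, takes a point from world to camera coordinates). Camera axes: x right, y down, z forward; pixel columns grow to the right and rows downward; lengths in m; the calibration is good to about 2 mm. A picture is of the moment at which its call begins. There is no depth.
- ctrl.sign_off(): hands the job in; it is judged then, once.
Trained networks look in a picture, given as the dict that the camera call returned (one of the last four; its "shot" number tells which), for a name from the list of things; names that differ only in an ending like _2 or _b are one class to them, and where a whole thing is asked for, a point or a joint stands for the part that bears it (a point fixed in the world has none). Each returns a list of dicts, best first, with "p" (0 to 1); they miss things now and then, are a little off and sometimes report something else, mostly with a low value. They report only what shows in the picture. A call takes as long as a camera call.
- ctrl.look_for(picture, target): "position" ([x, y, z] in m, in the coordinates of the camera as it stood for that picture, good to about 4 mm: the middle of the surface that is visible of it).
The state is a dict: "time": time; "qpos": joint angles; "dq": joint speeds; "joint_efforts": joint torques, N m; "eef_pos": TCP position; "tcp_rot": TCP orientation; "contact_force": force on the tool from outside, world axes, zero at the start; "wrist_torque": the same for the moment, N m; "opening": opening from 0.0 (shut) to 1.0 (fully open); "finger_force": force on a finger pad.
Only numpy, scipy, OpenCV 4.12 (cv2) and the standard library are available. Lean on these libraries where they do the work, as an engineer would, in place of code of your own. Each camera call takes 0.05 s, during which the arm holds its last target. There are 200 camera calls.

### The job

The four white canisters have been washed and are dry. Close each one with the wooden lid that fits it, so that every lid is fully home with its rim flat on the canister all round. Leave the canisters standing upright where they are, without knocking or pushing them along, and let go of everything.

Things in the scene. Friction and masses are not known exactly. Their poses are not given: they have to be found in the camera images.
- lid_round_large: Loose large round lid of pale wood, 104 mm across, lying right way up. From below: plug 84 mm across, 13 mm high, foot bevelled; flange of full size, 8 mm thick; in its centre a turned knob 26 mm in diameter (narrower in its lowest 7 mm), 24 mm high; top at 45 mm. Origin: centre of the plug's underside, z up.
- canister_round_large: Open empty large round canister of white ceramic, upright, loose, 104 mm across, 95 mm high, wall 6 mm; mouth 92 mm across, 4 mm wider all round than its lid's plug. Origin: centre of its underside, z up. With the lid home, flange on the rim, the lid's origin is 82 mm above the canister's.
- lid_round_small: Loose small round lid of pale wood, 76 mm across, lying right way up. From below: plug 56 mm across, 13 mm high, foot bevelled; flange of full size, 8 mm thick; in its centre a turned knob 26 mm in diameter (narrower in its lowest 7 mm), 24 mm high; top at 45 mm. Origin: centre of the plug's underside, z up.
- canister_round_small: Open empty small round canister of white ceramic, upright, loose, 76 mm across, 85 mm high, wall 6 mm; mouth 64 mm across, 4 mm wider all round than its lid's plug. Origin: centre of its underside, z up. With the lid home, flange on the rim, the lid's origin is 72 mm above the canister's.
- lid_square: Loose square lid of pale wood, 84 x 84 mm, corners rounded, lying right way up. From below: plug 64 x 64 mm, 13 mm high, foot bevelled; flange of full size, 8 mm thick; in its centre a bar grip 56 mm long along the lid's x and 16 mm wide along its y, 24 mm high; top at 45 mm. Origin: centre of the plug's underside, z up, x along the bar.
- canister_square: Open empty square canister of white ceramic, upright, loose, 84 x 84 mm, corners rounded, 90 mm high, wall 6 mm; mouth 72 x 72 mm, 4 mm wider all round than its lid's plug. Origin: centre of its underside, z up, x and y square to its sides. With the lid home, flange on the rim, the lid's origin is 77 mm above the canister's.
- lid_oblong: Loose oblong lid of pale wood, 116 (x) by 70 mm (y), corners rounded, lying right way up. From below: plug 96 x 50 mm, 13 mm high, foot bevelled; flange of full size, 8 mm thick; in its centre a bar grip 56 mm long along the lid's x and 16 mm wide along its y, 24 mm high; top at 45 mm. Origin: centre of the plug's underside, z up, x along the bar and the long side.
- canister_oblong: Open empty oblong canister of white ceramic, upright, loose, 116 (x) by 70 mm (y), corners rounded, 80 mm high, wall 6 mm; mouth 104 x 58 mm, 4 mm wider all round than its lid's plug. Origin: centre of its underside, z up, x and y square to its sides, x along the long side. With the lid home, flange on the rim, the lid's origin is 67 mm above the canister's.

How it is judged:
By the outcome, as a careful person would: the job done as asked, in the order asked, and still so for the second after the job is handed in, with the robot touching nothing.
It also fails if it takes over 118 s, if anything falls off the work surface, if the arm or the gripper's body presses on something with over 40 N, if the wrist force passes 120 N, or if a joint passes its speed limit or range.

## Working session

There is one attempt and no reset: what is moved stays moved. The work goes in short steps, Python scripts to look and compute and a tool call to move; the robot and the scene stay as the last step left them, time stands still between calls to the robot, and variables do not carry over. Pictures are saved under pics/ and viewed, at most 14 in all, crops included, and the job is handed in when it is done.

Besides the shell and the picture viewer there is one more tool, called after ">>>" by a JSON object that holds its "method" and its "body", one argument or row to a line. send_rows: Moves the arm, as the interface text tells. Its arguments: {"type":"object","properties":{"rows":{"type":"string"},"grip_force":{"type":"number"}},"required":["rows"]}

```bash
mkdir -p pics; cat > h.py <<'E'
import numpy as np, cv2
from plant import ctrl
from scipy.spatial.transform import Rotation as R
N=["lid_round_large","canister_round_large","lid_round_small","canister_round_small","lid_square","canister_square","lid_oblong","canister_oblong"]
def cam(n,f=None):
    p=ctrl.read_camera(n)
    if f: cv2.imwrite("pics/"+f,p["color"][:,:,::-1])
    return p
def K(p): return np.array([[p["fx"],0,p["cx"]],[0,p["fy"],p["cy"]],[0,0,1.]])
def px(p,P):
    E=np.array(p["extrinsics"]); r,_=cv2.Rodrigues(E[:3,:3])
    return cv2.projectPoints(np.array(P,float).reshape(-1,1,3),r,E[:3,3],K(p),np.array(p["D"]))[0].reshape(-1,2)
def ray(p,uv,z):
    E=np.array(p["extrinsics"]); u=cv2.undistortPoints(np.array(uv,float).reshape(-1,1,2),K(p),np.array(p["D"])).reshape(-1,2)
    d=np.c_[u,np.ones(len(u))]@E[:3,:3]; c=-E[:3,:3].T@E[:3,3]
    return c+d*((z-c[2])/d[:,2])[:,None]
def world(p,x):
    E=np.array(p["extrinsics"]); return E[:3,:3].T@(np.array(x)-E[:3,3])
E
python3 - <<'E'
from h import *
for c in ["top","scene"]:
    p=cam(c,c+"0.png"); print(c)
    E=np.array(p["extrinsics"]);print(np.round(-E[:3,:3].T@E[:3,3],3), p["fx"])
    for n in N:
        for d in ctrl.look_for(p,n)[:3]:
            w=world(p,d["position"]); print(n,round(d["p"],2),np.round(w,3),np.round(px(p,w)[0]))
s=ctrl.get_state();print(s["time"],s["eef_pos"],s["tcp_rot"],s["opening"],ctrl.nose_length)
print(R.from_quat(s["tcp_rot"]).as_matrix().round(3))
E
```

```text
top
[ 0.371 -0.127  0.884] 548.2797880161894
lid_round_large 0.67 [0.448 0.049 0.019] [207. 300.]
lid_round_large 0.62 [ 0.453 -0.191  0.025] [358. 299.]
canister_round_large 0.58 [0.665 0.062 0.045] [204. 164.]
lid_round_small 0.63 [ 0.432 -0.31   0.02 ] [434. 314.]
canister_round_small 0.94 [ 0.685 -0.187  0.053] [358. 153.]
lid_square 0.66 [ 0.438 -0.073  0.022] [283. 307.]
canister_square 0.97 [ 0.631 -0.325  0.044] [443. 189.]
lid_oblong 0.56 [ 0.458 -0.19   0.022] [358. 296.]
canister_oblong 0.64 [ 0.679 -0.067  0.02 ] [284. 162.]
scene
[0.099 0.357 0.559] 478.58688212824376
lid_round_large 0.67 [0.445 0.065 0.022] [286. 333.]
canister_round_large 0.68 [0.635 0.064 0.065] [203. 251.]
lid_round_small 0.67 [ 0.424 -0.303  0.019] [438. 228.]
canister_round_small 0.63 [ 0.656 -0.064  0.052] [257. 217.]
canister_round_small 0.56 [ 0.658 -0.177  0.06 ] [301. 188.]
lid_square 0.65 [ 0.431 -0.063  0.021] [352. 292.]
canister_square 0.63 [ 0.609 -0.3    0.06 ] [362. 173.]
canister_square 0.49 [ 0.658 -0.176  0.059] [301. 189.]
lid_oblong 0.59 [ 0.444 -0.184  0.019] [391. 253.]
canister_oblong 0.88 [ 0.66  -0.063  0.055] [255. 215.]
0.9 [0.22048339 0.63796049 0.25334275] [ 1.65631613e-01  9.86187694e-01 -1.62330746e-06 -1.04743680e-05] 0.9989502606920821 0.022
[[-0.945  0.327 -0.   ]
 [ 0.327  0.945  0.   ]
 [ 0.    -0.    -1.   ]]
```

View pics/top0.png

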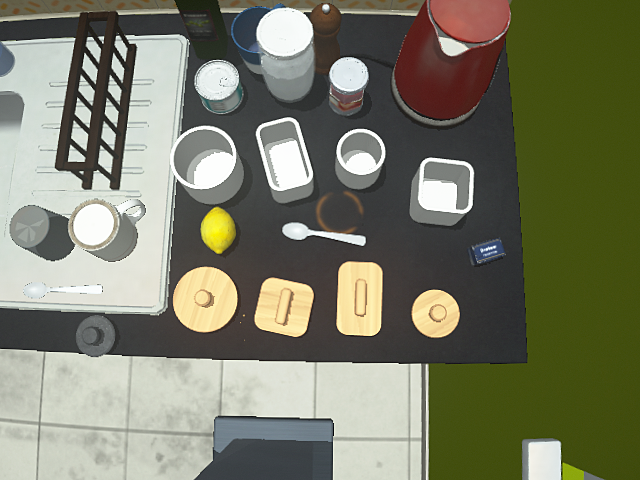

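View pics/scene0.png

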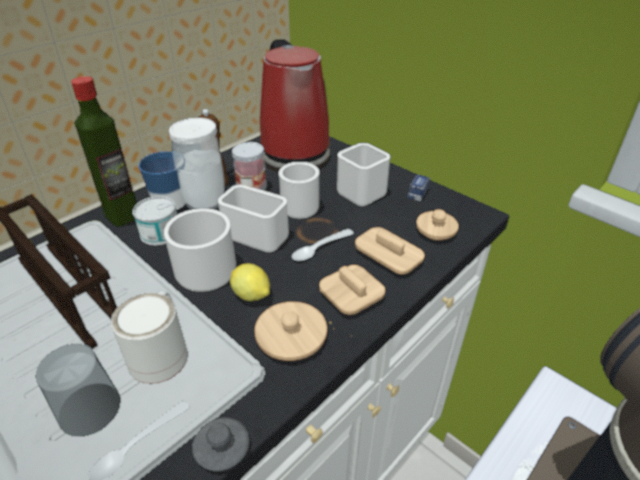

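```bash
cat > fit.py <<'E'
from h import *
from scipy.optimize import minimize
def box(a,b,r):
    t=np.linspace(0,2*np.pi,48,endpoint=False); c=np.c_[np.cos(t),np.sin(t)]
    return c*r+np.sign(c.round(9))*[a/2-r,b/2-r]
S={"round_large":(.104,.104,.052,.095),"round_small":(.076,.076,.038,.085),"square":(.084,.084,.012,.090),"oblong":(.116,.070,.012,.080)}
def pts(n,v):
    k,s=n.split("_",1); a,b,r,h=S[s]; o=box(a,b,r)
    zs=(.013,.021) if k=="lid" else (0,h)
    c,q=np.cos(v[2]),np.sin(v[2]); o=o@np.array([[c,q],[-q,c]])+v[:2]
    L=[np.c_[o,np.full(len(o),z)] for z in zs]
    return L
def hull(p,n,v): return cv2.convexHull(px(p,np.vstack(pts(n,v))).astype(np.float32))
def fit(p,n,v0,roundq):
    hsv=cv2.cvtColor(p["color"],cv2.COLOR_RGB2HSV); H,s,V=[hsv[...,i].astype(int) for i in range(3)]
    m=((s>50)&(V>110)&(H>5)&(H<30)) if n[:3]=="lid" else ((V>75)&(s<60))
    m=m.astype(np.uint8)
    h0=hull(p,n,v0); x,y,w,h=cv2.boundingRect(h0); 
    roi=np.zeros_like(m); cv2.fillConvexPoly(roi,h0.round().astype(int),1); roi=cv2.dilate(roi,np.ones((23,23)))
    m=m*roi
    if n[:3]=="lid":
        k,l,st,_=cv2.connectedComponentsWithStats(m); m=(l==1+st[1:,4].argmax()).astype(np.uint8)
        m=cv2.morphologyEx(m,cv2.MORPH_CLOSE,np.ones((9,9)))
    sc=8
    def cost(q):
        v=np.array(v0,float); v[:len(q)]+=np.array(q)/[1000,1000,57.3][:len(q)]*1.0
        a=np.zeros(m.shape,np.uint8); cv2.fillConvexPoly(a,(hull(p,n,v)*16).round().astype(int),255,cv2.LINE_AA,4)
        a=a/255.; return np.minimum(a,m).sum()/-np.maximum(a,m).sum()
    d=2 if roundq else 3
    best=None
    for st in ([8,8,8],[-6,-6,-10],[3,-4,4]):
        x0=np.zeros(d) if best is None else best.x
        I=np.vstack([x0]+[x0+np.eye(d)[i]*st[i] for i in range(d)])
        r=minimize(cost,x0,method="Nelder-Mead",options=dict(initial_simplex=I,xatol=.05,fatol=1e-5))
        if best is None or r.fun<best.fun: best=r
    v=np.array(v0,float); v[:d]+=best.x/np.array([1000,1000,57.3])[:d]
    return v,-best.fun
E
python3 - <<'E'
from fit import *
def g(p,u,z): return ray(p,[u],z)[0][:2]
P={c:cam(c) for c in("top","scene")}
t=P["top"]
I={"lid_round_large":(g(t,(205,299),.02),0),"canister_round_large":(g(t,(207,152),.095),0),"lid_round_small":(g(t,(436,313),.02),0),"canister_round_small":(g(t,(360,150),.085),0),
"lid_square":(g(t,(284,306),.02),-.1),"canister_square":(g(t,(443,180),.09),-.05),"lid_oblong":(g(t,(360,299),.02),0),"canister_oblong":(g(t,(284,150),.08),.1)}
out={}
for n,(xy,a) in I.items():
    for c,p in P.items():
        v,f=fit(p,n,[*xy,a],"round" in n); print(n,c,np.round(v[:2]*1000,1),round(np.degrees(v[2]),1),round(f,3))
        for cc,q in P.items():
            for L in pts(n,v): cv2.polylines(q["color"],[px(q,L).round().astype(int)],True,(255,0,0) if c=="top" else (0,0,255),1)
for c,p in P.items():
    im=p["color"][:,:,::-1]; im=im[110:370,160:500] if c=="top" else im[130:370,150:490]
    cv2.imwrite(f"pics/o_{c}.png",cv2.resize(im,None,fx=2.2,fy=2.2))
E
```

```text
lid_round_large top [449.2  53. ] 0.0 0.961
lid_round_large scene [449.8  51.9] 0.0 0.953
canister_round_large top [662.   56.7] 0.0 0.843
canister_round_large scene [663.8  52.4] 0.0 0.666
lid_round_small top [ 433.9 -312.9] 0.0 0.95
lid_round_small scene [ 432.6 -313.1] 0.0 0.909
canister_round_small top [ 676.7 -189.2] 0.0 0.94
canister_round_small scene [ 678.2 -191.5] 0.0 0.679
lid_square top [440.1 -73.3] -11.4 0.948
lid_square scene [441.4 -74.3] -10.9 0.932
canister_square top [ 624.1 -319.9] -8.4 0.928
canister_square scene [ 623.6 -320.5] -0.3 0.88
lid_oblong top [ 456.2 -192.4] -1.7 0.952
lid_oblong scene [ 456.9 -193.3] -1.3 0.934
canister_oblong top [674.6 -68.7] 16.8 0.941
canister_oblong scene [682.8 -58. ] 31.5 0.652
```

View pics/o_top.png

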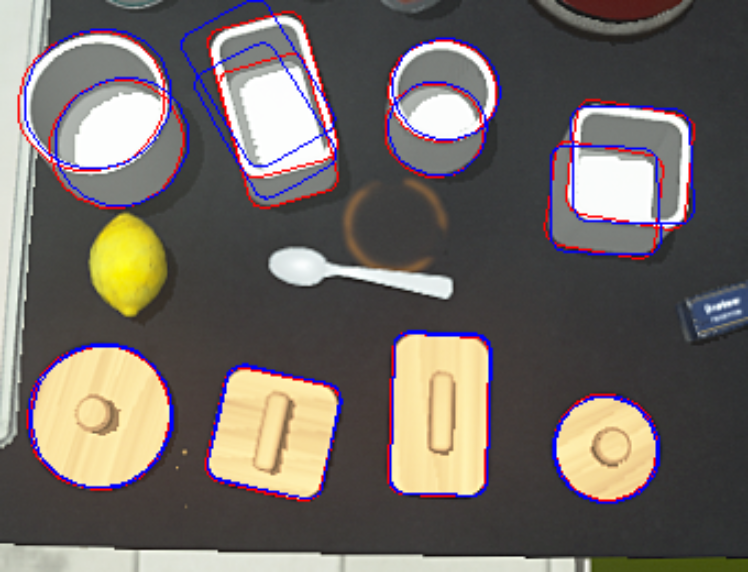

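View pics/o_scene.png

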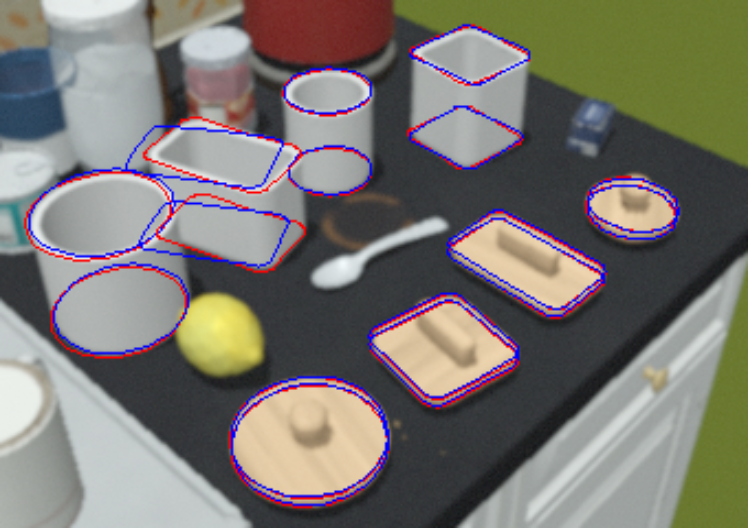

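```bash
cat > rim.py <<'E'
from fit import *
def rimfit(p,n,v0,rd):
    s=n.split("_",1)[1]; a,b,r,h=S[s]; V=cv2.cvtColor(p["color"],cv2.COLOR_RGB2GRAY).astype(float)
    def poly(v,g):
        o=box(a+2*g,b+2*g,max(r+g,.004)); c,q=np.cos(v[2]),np.sin(v[2]); o=o@np.array([[c,q],[-q,c]])+v[:2]
        M=np.zeros(V.shape,np.uint8); cv2.fillConvexPoly(M,(px(p,np.c_[o,np.full(len(o),h)])*16).round().astype(int),255,cv2.LINE_AA,4); return M/255.
    D=2 if rd else 3; sc=np.array([1000,1000,57.3])[:D]
    def cost(q):
        v=np.array(v0,float); v[:D]+=q/sc
        A,B,C,E=[poly(v,g) for g in(.004,0,-.006,-.010)]
        m=lambda w:(w*V).sum()/w.sum()
        return -(m(B-C)-.5*m(A-B)-.5*m(C-E))
    best=None
    for st in ([5,5,5],[-4,4,-6],[2,-2,3]):
        x0=np.zeros(D) if best is None else best.x
        I=np.vstack([x0]+[x0+np.eye(D)[i]*st[i] for i in range(D)])
        q=minimize(cost,x0,method="Nelder-Mead",options=dict(initial_simplex=I,xatol=.02,fatol=1e-3))
        if best is None or q.fun<best.fun: best=q
    v=np.array(v0,float); v[:D]+=best.x/sc; return v,-best.fun
C0={"canister_round_large":[.662,.055,0],"canister_round_small":[.677,-.190,0],"canister_square":[.624,-.320,-.09],"canister_oblong":[.6746,-.0687,.29]}
E
python3 - <<'E'
from rim import *
P={c:cam(c) for c in("top","scene")}
for n,v0 in C0.items():
    for c,p in P.items():
        v,f=rimfit(p,n,v0,"round" in n); print(n,c,np.round(v[:2]*1000,1),round(np.degrees(v[2]),1),round(f,1))
        if c=="top":
            cv2.polylines(p["color"],[(px(p,pts(n,v)[1])*16).round().astype(int)],True,(255,0,0),1,cv2.LINE_AA,4)
cv2.imwrite("pics/rim.png",cv2.resize(P["top"]["color"][110:240,160:490,::-1],None,fx=2.4,fy=2.4,interpolation=0))
E
```

```text
canister_round_large top [658.9  54.1] 0.0 71.5
canister_round_large scene [658.3  54.8] 0.0 34.8
canister_round_small top [ 675.6 -188.8] 0.0 92.8
canister_round_small scene [ 674.6 -187.8] 0.0 35.3
canister_square top [ 622.  -318.3] -5.7 69.8
canister_square scene [ 621.  -317.2] -5.5 19.6
canister_oblong top [671.5 -69.5] 16.1 79.5
canister_oblong scene [671.2 -69. ] 15.5 23.8
```

View pics/rim.png

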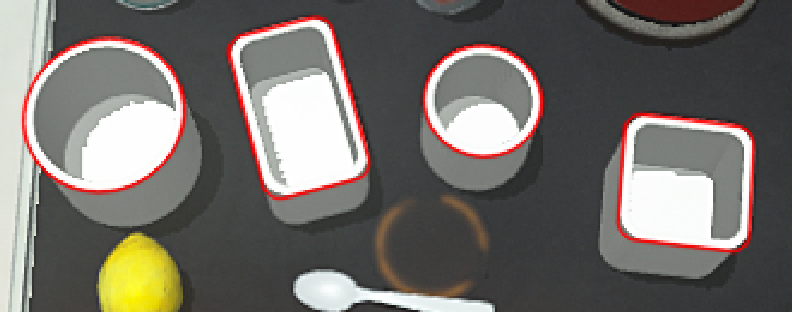

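```bash
cat > go.py <<'E'
import sys
from h import *
# args: x,y,z(mm),yaw(deg of tool x)
s=ctrl.get_state(); M=R.from_quat(s["tcp_rot"]).as_matrix(); y0=np.degrees(np.arctan2(M[1,0],M[0,0]))
print("t",s["time"],np.round(s["eef_pos"]*1000,1),"yaw",round(y0,1),"op",round(s["opening"],2),"F",np.round(s["contact_force"],1),"q",np.round(s["qpos"],2), "tilt",np.round(M[2,:2]*57.3,2))
for a in sys.argv[1:]:
    x,y,z,w=map(float,a.split(",")); d=M.T@(np.array([x,y,z])-np.array(s["eef_pos"])*1000)
    tz=-((w-y0+180)%360-180); print("rz %.1f  shift %.1f %.1f %.1f"%(tz,*d))
E
python3 go.py 449.5,52.5,120,180 449.5,52.5,45,180
```

```text
t 1.1 [220.5 638.  253.3] yaw 160.9 op 1.0 F [ 0.3 -0.6 -0.2] q [ 1.09  0.29  1.58 -0.    1.28 -0.15] tilt [-0.  0.]
rz -19.1  shift -407.7 -478.5 133.3
rz -19.1  shift -407.7 -478.5 208.3
```

Units first: shifts go in shares of 1000 mm and turns go in shares of 180 degrees. So -478.5 mm / 1000 = -0.4785, -407.7 mm / 1000 = -0.4077, -19 degrees / 180 = -0.1056.

>>> {"method": "send_rows", "body": {
  "rows": "0 0 -0.1056 -0.4077 -0.4785 0.06 0;0 0 -0.1056 -0.4077 -0.4785 0.06 0;0 0 -0.1056 -0.4077 -0.4785 0.06 0;0 0 -0.1056 -0.4077 -0.4785 0.06 0;0 0 -0.1056 -0.4077 -0.4785 0.06 0;0 0 -0.1056 -0.4077 -0.4785 0.06 0;0 0 -0.1056 -0.4077 -0.4785 0.06 0;0 0 -0.1056 -0.4077 -0.4785 0.06 0",
  "grip_force": 40
}}

```text
time: 2.1
eef_pos: [0.4023, 0.1726, 0.2062]
tcp_rot: [0.0, 1.0, 0.0, 0.001]
contact_force: [0.5, 0.4, -0.1]
opening: 0.502
finger_force: 0.0
```

```bash
python3 go.py 449.5,52.5,100,180 449.5,52.5,45,180
```

```text
t 2.1 [402.3 172.6 206.2] yaw 179.9 op 0.5 F [ 0.5  0.4 -0.1] q [ 0.17 -0.22  2.18  0.    1.17 -1.4 ] tilt [-0.1   0.02]
rz -0.1  shift -47.1 -120.1 106.3
rz -0.1  shift -47.0 -120.1 161.3
```

In the tool's units: -120 mm / 1000 = -0.12, 106 mm / 1000 = 0.106.

>>> {"method": "send_rows", "body": {
  "rows": "0 0 0 -0.047 -0.12 0 0;0 0 0 -0.047 -0.12 0 0;0 0 0 -0.047 -0.12 0.06 0;0 0 0 -0.047 -0.12 0.106 0;0 0 0 -0.047 -0.12 0.106 0;0 0 0 -0.047 -0.12 0.106 0"
}}

```text
time: 2.85
eef_pos: [0.4499, 0.0544, 0.1016]
tcp_rot: [0.0, 1.0, -0.0, 0.001]
contact_force: [0.1, -0.2, 0.1]
opening: 0.504
finger_force: 0.0
```

```bash
python3 go.py 449.5,52.5,100,180 449.5,52.5,45,180
```

```text
t 2.85 [449.9  54.4 101.6] yaw 180.0 op 0.5 F [ 0.1 -0.2  0.1] q [-0.1  -0.02  2.22  0.    0.94 -1.67] tilt [-0.15 -0.02]
rz -0.0  shift 0.4 -1.9 1.6
rz -0.0  shift 0.6 -1.9 56.6
```

In the tool's units: 55 mm / 1000 = 0.055, -1.9 mm / 1000 = -0.0019.

>>> {"method": "send_rows", "body": {
  "rows": "0 0 0 0.0005 -0.0019 0.04 0;0 0 0 0.0005 -0.0019 0.055 0;0 0 0 0.0005 -0.0019 0.055 0;0 0 0 0.0005 -0.0019 0.055 -1;0 0 0 0.0005 -0.0019 0.055 -1;0 0 0 0.0005 -0.0019 0.055 -1;0 0 0 0.0005 -0.0019 0.055 -1"
}}

```text
time: 3.72
eef_pos: [0.4497, 0.0525, 0.0466]
tcp_rot: [0.001, 1.0, -0.0, 0.002]
contact_force: [-1.2, 1.7, 6.6]
opening: 0.287
finger_force: 39.8
```

```bash
python3 go.py 449.5,52.5,150,180 658.6,54.4,180,180
```

```text
t 3.725 [449.7  52.5  46.6] yaw 179.9 op 0.29 F [-1.2  1.7  6.6] q [-0.11  0.09  2.24  0.    0.81 -1.68] tilt [-0.19 -0.01]
rz -0.1  shift -0.1 0.0 -103.4
rz -0.1  shift -209.3 2.2 -132.7
```

In the tool's units: -209 mm / 1000 = -0.209, -180 mm / 1000 = -0.18.

>>> {"method": "send_rows", "body": {
  "rows": "0 0 0 0 0 -0.05 -1;0 0 0 0 0 -0.11 -1;0 0 0 -0.03 0 -0.133 -1;0 0 0 -0.08 0 -0.133 -1;0 0 0 -0.13 0.001 -0.133 -1;0 0 0 -0.18 0.002 -0.133 -1;0 0 0 -0.209 0.002 -0.133 -1;0 0 0 -0.209 0.002 -0.133 -1"
}}

```text
time: 4.72
eef_pos: [0.6582, 0.054, 0.1773]
tcp_rot: [0.001, 1.0, -0.0, -0.0]
contact_force: [-0.7, -0.5, -0.8]
opening: 0.286
finger_force: 39.7
```

>>> {"method": "send_rows", "body": {
  "rows": "0 0 0 0 0 0 -1;0 0 0 0 0 0 -1"
}}

```text
time: 4.97
eef_pos: [0.656, 0.0544, 0.1778]
tcp_rot: [0.001, 1.0, 0.0, -0.0]
contact_force: [1.1, -0.3, -0.3]
opening: 0.286
finger_force: 39.7
```

```bash
python3 go.py 658.6,54.4,145,180 658.6,54.4,129,180; python3 - <<'E'
from h import *
from rim import pts,S,box
P=[cam(c) for c in("top","scene")]
z=ctrl.get_state()["eef_pos"][2]-.0466
for p in P:
    for r,h,c in((.052,.095,(0,0,255)),(.052,z+.013,(255,0,0)),(.052,z+.021,(255,0,0))):
        o=box(2*r,2*r,r)+[.6586,.0544]; cv2.polylines(p["color"],[(px(p,np.c_[o,np.full(48,h)])*16).round().astype(int)],True,c,1,cv2.LINE_AA,4)
ims=[cv2.resize(p["color"][y:y+130,x:x+160,::-1],None,fx=2.4,fy=2.4) for p,x,y in((P[0],130,70),(P[1],120,130))]
cv2.imwrite("pics/c1.png",np.hstack(ims))
E
```

```text
t 4.975 [656.   54.4 177.8] yaw 179.9 op 0.29 F [ 1.1 -0.3 -0.3] q [-0.07  0.32  1.68 -0.    1.14 -1.64] tilt [0.05 0.  ]
rz -0.1  shift -2.6 0.0 32.8
rz -0.1  shift -2.6 0.0 48.8
```

View pics/c1.png

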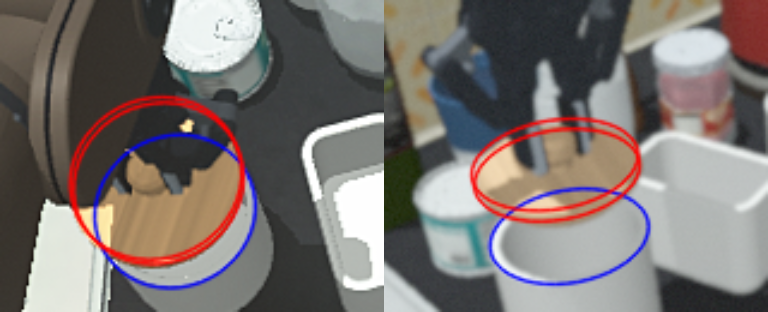

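In the tool's units: 28 mm / 1000 = 0.028, -2.6 mm / 1000 = -0.0026.

>>> {"method": "send_rows", "body": {
  "rows": "0 0 0 -0.0026 0 0.015 -1;0 0 0 -0.0026 0 0.028 -1;0 0 0 -0.0026 0 0.028 -1;0 0 0 -0.0026 0 0.028 -1"
}}

```text
time: 5.58
eef_pos: [0.6597, 0.0542, 0.1494]
tcp_rot: [0.001, 1.0, 0.0, -0.0]
contact_force: [-0.2, 0.5, -0.4]
opening: 0.281
finger_force: 39.6
```

```bash
python3 go.py 658.6,54.4,129,180
```

```text
t 5.575 [659.7  54.2 149.4] yaw 179.9 op 0.28 F [-0.2  0.5 -0.4] q [-0.07  0.35  1.69  0.    1.1  -1.64] tilt [0.03 0.  ]
rz -0.1  shift 1.1 0.2 20.4
```

In the tool's units: 18 mm / 1000 = 0.018, 16 mm / 1000 = 0.016.

>>> {"method": "send_rows", "body": {
  "rows": "0 0 0 0.001 0 0.006 -1;0 0 0 0.001 0 0.01 -1;0 0 0 0.001 0 0.013 -1;0 0 0 0.001 0 0.016 -1;0 0 0 0.001 0 0.018 -1;0 0 0 0.001 0 0.018 -1"
}}

```text
time: 6.32
eef_pos: [0.6587, 0.0542, 0.1316]
tcp_rot: [0.001, 1.0, -0.0, -0.0]
contact_force: [0.2, 0.0, -0.9]
opening: 0.287
finger_force: 39.6
```

```bash
python3 go.py 658.6,54.4,128.6,180
```

```text
t 6.325 [658.7  54.2 131.6] yaw 179.9 op 0.29 F [ 0.2  0.  -0.9] q [-0.07  0.37  1.7  -0.    1.07 -1.64] tilt [ 0.02 -0.  ]
rz -0.1  shift 0.1 0.2 3.0
```

Free going in; last 3 mm, release, and lift.

>>> {"method": "send_rows", "body": {
  "rows": "0 0 0 0 0 0.0015 -1;0 0 0 0 0 0.003 -1;0 0 0 0 0 0.003 -1"
}}

```text
time: 6.7
eef_pos: [0.6588, 0.0542, 0.1288]
tcp_rot: [0.001, 1.0, -0.0, 0.0]
contact_force: [0.1, -0.9, -0.9]
opening: 0.287
finger_force: 39.6
```

In the tool's units: -80 mm / 1000 = -0.08, -40 mm / 1000 = -0.04.

>>> {"method": "send_rows", "body": {
  "rows": "0 0 0 0 0 0 0;0 0 0 0 0 0 0;0 0 0 0 0 0 0;0 0 0 0 0 -0.01 0;0 0 0 0 0 -0.04 0;0 0 0 0 0 -0.08 0;0 0 0 0 0 -0.08 0"
}}

```text
time: 7.58
eef_pos: [0.6614, 0.0541, 0.2149]
tcp_rot: [0.001, 1.0, -0.0, 0.005]
contact_force: [-0.7, -0.3, 0.3]
opening: 0.498
finger_force: 0.0
```

```bash
python3 go.py 440.7,-73.8,200,168.8 440.7,-73.8,100,168.8
```

```text
t 7.575 [661.4  54.1 214.9] yaw 179.9 op 0.5 F [-0.7 -0.3  0.3] q [-0.07  0.29  1.65  0.    1.2  -1.64] tilt [-0.58 -0.04]
rz 11.1  shift 220.7 -128.1 12.7
rz 11.1  shift 221.7 -128.1 112.7
```

In the tool's units: 221 mm / 1000 = 0.221, -128 mm / 1000 = -0.128, 11 degrees / 180 = 0.0611.

>>> {"method": "send_rows", "body": {
  "rows": "0 0 0.0611 0.221 -0.128 0.013 0;0 0 0.0611 0.221 -0.128 0.013 0;0 0 0.0611 0.221 -0.128 0.013 0;0 0 0.0611 0.221 -0.128 0.013 0;0 0 0.0611 0.221 -0.128 0.06 0;0 0 0.0611 0.221 -0.128 0.112 0;0 0 0.0611 0.221 -0.128 0.112 0;0 0 0.0611 0.221 -0.128 0.112 0"
}}

```text
time: 8.57
eef_pos: [0.4386, -0.0738, 0.0981]
tcp_rot: [0.096, 0.995, -0.0, 0.001]
contact_force: [0.6, -0.1, 0.3]
opening: 0.495
finger_force: 0.0
```

```bash
python3 go.py 440.7,-73.8,46.8,168.8;  python3 - <<'E'
from rim import *
P=[cam(c) for c in("top","scene")]
for p,x,y in((P[0],160,130),(P[1],150,190)):
    p["c"]=cv2.resize(p["color"][y:y+130,x:x+160,::-1],None,fx=2.4,fy=2.4)
cv2.imwrite("pics/c2.png",np.hstack([p["c"] for p in P]))
E
```

```text
t 8.575 [438.6 -73.8  98.1] yaw 168.9 op 0.49 F [ 0.6 -0.1  0.3] q [-0.4  -0.03  2.24 -0.    0.93 -1.77] tilt [-0.09 -0.02]
rz 0.1  shift -2.0 0.4 51.3
```

View pics/c2.png

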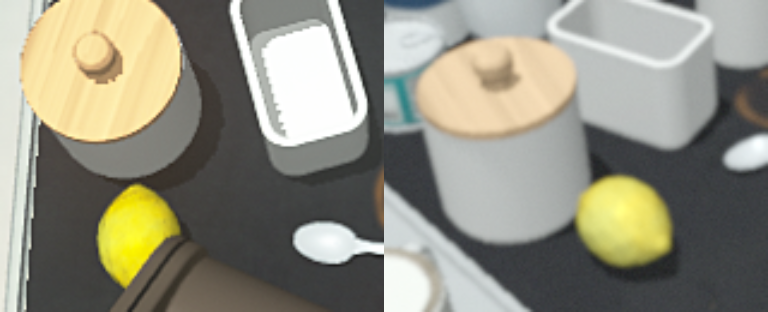

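In the tool's units: 51 mm / 1000 = 0.051, 35 mm / 1000 = 0.035.

>>> {"method": "send_rows", "body": {
  "rows": "0 0 0 -0.002 0.0004 0.035 0;0 0 0 -0.002 0.0004 0.051 0;0 0 0 -0.002 0.0004 0.051 0;0 0 0 -0.002 0.0004 0.051 -1;0 0 0 -0.002 0.0004 0.051 -1;0 0 0 -0.002 0.0004 0.051 -1;0 0 0 -0.002 0.0004 0.051 -1;0 0 0 -0.002 0.0004 0.051 -1"
}}

```text
time: 9.68
eef_pos: [0.4408, -0.074, 0.0471]
tcp_rot: [0.096, 0.995, -0.0, 0.001]
contact_force: [0.3, -0.4, 6.3]
opening: 0.179
finger_force: 40.5
```

```bash
python3 go.py 440.7,-73.8,180,168.8 621.6,-317.8,180,174.4
```

```text
t 9.675 [440.8 -74.   47.1] yaw 168.9 op 0.18 F [ 0.3 -0.4  6.3] q [-0.39  0.07  2.25 -0.    0.81 -1.77] tilt [-0.14 -0.03]
rz 0.1  shift -0.2 0.1 -132.9
rz -5.5  shift -224.6 -204.6 -132.2
```

In the tool's units: -224.6 mm / 1000 = -0.2246, -204.6 mm / 1000 = -0.2046, -5.5 degrees / 180 = -0.0306.

>>> {"method": "send_rows", "body": {
  "rows": "0 0 0 0 0 -0.055 -1;0 0 0 0 0 -0.11 -1;0 0 -0.0111 -0.037 -0.034 -0.132 -1;0 0 -0.0222 -0.075 -0.068 -0.132 -1;0 0 -0.0306 -0.115 -0.105 -0.132 -1;0 0 -0.0306 -0.155 -0.142 -0.132 -1;0 0 -0.0306 -0.195 -0.178 -0.132 -1;0 0 -0.0306 -0.2246 -0.2046 -0.132 -1"
}}

```text
time: 10.68
eef_pos: [0.6213, -0.319, 0.1767]
tcp_rot: [0.049, 0.999, 0.0, -0.001]
contact_force: [0.5, 0.4, -1.1]
opening: 0.178
finger_force: 39.5
```

>>> {"method": "send_rows", "body": {
  "rows": "0 0 0 0 0 0 -1;0 0 0 0 0 0 -1;0 0 0 0 0 0 -1"
}}

```text
time: 11.05
eef_pos: [0.6202, -0.3162, 0.1775]
tcp_rot: [0.048, 0.999, 0.0, -0.001]
contact_force: [-0.2, 0.1, -1.3]
opening: 0.18
finger_force: 39.5
```

```bash
python3 go.py 621.6,-317.8,145,174.4; python3 - <<'E'
from h import *
from rim import pts,S,box
P=[cam(c) for c in("top","scene")]
z=ctrl.get_state()["eef_pos"][2]-.0471
for p in P:
    for L,h,c in((pts("canister_square",[.6216,-.3178,np.radians(-5.6)])[1],.09,(0,0,255)),)+tuple((pts("lid_square",[.6216,-.3178,np.radians(-5.6)])[0],z+k,(255,0,0)) for k in(.013,.021)):
        L=L.copy();L[:,2]=h; cv2.polylines(p["color"],[(px(p,L)*16).round().astype(int)],True,c,1,cv2.LINE_AA,4)
ims=[cv2.resize(p["color"][y:y+130,x:x+160,::-1],None,fx=2.4,fy=2.4) for p,x,y in((P[0],370,110),(P[1],290,80))]
cv2.imwrite("pics/c3.png",np.hstack(ims))
E
```

```text
t 11.05 [ 620.2 -316.2  177.5] yaw 174.5 op 0.18 F [-0.2  0.1 -1.3] q [-0.62  0.4   1.58  0.    1.17 -2.09] tilt [0.06 0.04]
rz 0.1  shift -1.6 -1.5 32.5
```

View pics/c3.png

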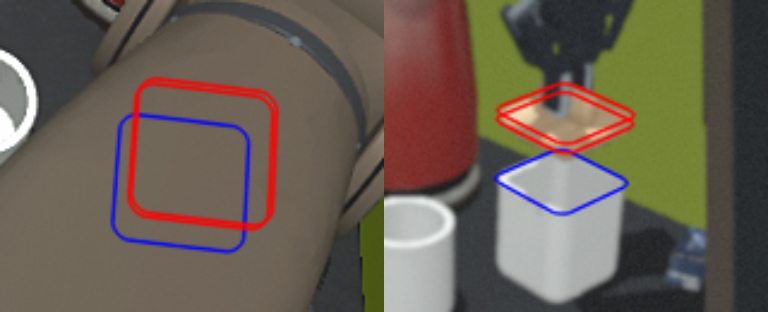

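In the tool's units: 34 mm / 1000 = 0.034, -1.6 mm / 1000 = -0.0016.

>>> {"method": "send_rows", "body": {
  "rows": "0 0 0 -0.0016 -0.0015 0.018 -1;0 0 0 -0.0016 -0.0015 0.034 -1;0 0 0 -0.0016 -0.0015 0.034 -1;0 0 0 -0.0016 -0.0015 0.034 -1"
}}

```text
time: 11.65
eef_pos: [0.6222, -0.319, 0.1434]
tcp_rot: [0.049, 0.999, 0.0, -0.0]
contact_force: [0.0, 0.4, -0.8]
opening: 0.175
finger_force: 39.5
```

```bash
python3 go.py 621.6,-317.8,124.1,174.4
```

```text
t 11.65 [ 622.2 -319.   143.4] yaw 174.4 op 0.17 F [ 0.   0.4 -0.8] q [-0.62  0.44  1.59 -0.    1.11 -2.09] tilt [0.03 0.02]
rz 0.0  shift 0.7 1.2 19.3
```

In the tool's units: 17 mm / 1000 = 0.017, 15 mm / 1000 = 0.015.

>>> {"method": "send_rows", "body": {
  "rows": "0 0 0 0.0006 0.0009 0.005 -1;0 0 0 0.0006 0.0009 0.009 -1;0 0 0 0.0006 0.0009 0.012 -1;0 0 0 0.0006 0.0009 0.015 -1;0 0 0 0.0006 0.0009 0.017 -1;0 0 0 0.0006 0.0009 0.017 -1"
}}

```text
time: 12.4
eef_pos: [0.6216, -0.3181, 0.1266]
tcp_rot: [0.049, 0.999, 0.0, -0.0]
contact_force: [0.8, -0.5, -0.8]
opening: 0.176
finger_force: 39.5
```

```bash
python3 go.py 621.6,-317.8,124.1,174.4
```

```text
t 12.4 [ 621.6 -318.1  126.6] yaw 174.4 op 0.18 F [ 0.8 -0.5 -0.8] q [-0.62  0.45  1.6  -0.    1.09 -2.09] tilt [0.02 0.01]
rz 0.0  shift 0.1 0.3 2.5
```

In the tool's units: 2.5 mm / 1000 = 0.0025, 1.5 mm / 1000 = 0.0015.

>>> {"method": "send_rows", "body": {
  "rows": "0 0 0 0 0 0.0015 -1;0 0 0 0 0 0.0025 -1;0 0 0 0 0 0.0025 -1"
}}

```text
time: 12.78
eef_pos: [0.6217, -0.3182, 0.1244]
tcp_rot: [0.049, 0.999, -0.0, 0.0]
contact_force: [0.6, 0.5, -0.5]
opening: 0.178
finger_force: 39.5
```

In the tool's units: -80 mm / 1000 = -0.08, -40 mm / 1000 = -0.04.

>>> {"method": "send_rows", "body": {
  "rows": "0 0 0 0 0 0 0;0 0 0 0 0 0 0;0 0 0 0 0 0 0;0 0 0 0 0 -0.01 0;0 0 0 0 0 -0.04 0;0 0 0 0 0 -0.08 0;0 0 0 0 0 -0.08 0"
}}

```text
time: 13.65
eef_pos: [0.624, -0.3196, 0.2107]
tcp_rot: [0.049, 0.999, -0.003, 0.004]
contact_force: [-0.2, -0.1, -0.3]
opening: 0.499
finger_force: 0.0
```

```bash
python3 go.py 433.3,-313,200,180 433.3,-313,100,174
```

```text
t 13.65 [ 624.  -319.6  210.7] yaw 174.4 op 0.5 F [-0.2 -0.1 -0.3] q [-0.62  0.37  1.55  0.    1.21 -2.09] tilt [-0.52 -0.3 ]
rz -5.6  shift 190.5 -11.8 9.1
rz 0.4  shift 191.4 -11.3 109.0
```

In the tool's units: 191 mm / 1000 = 0.191, 108 mm / 1000 = 0.108.

>>> {"method": "send_rows", "body": {
  "rows": "0 0 0 0.191 -0.0115 0 0;0 0 0 0.191 -0.0115 0 0;0 0 0 0.191 -0.0115 0.03 0;0 0 0 0.191 -0.0115 0.08 0;0 0 0 0.191 -0.0115 0.108 0;0 0 0 0.191 -0.0115 0.108 0;0 0 0 0.191 -0.0115 0.108 0"
}}

```text
time: 14.52
eef_pos: [0.4313, -0.3117, 0.0975]
tcp_rot: [0.048, 0.999, -0.001, 0.001]
contact_force: [0.3, -0.0, 0.3]
opening: 0.504
finger_force: 0.0
```

```bash
python3 go.py 433.3,-313,46.8,174.4;  python3 - <<'E'
from rim import *
P=[cam(c) for c in("top","scene")]
for p,x,y in((P[0],350,130),(P[1],290,100)):
    p["c"]=cv2.resize(p["color"][y:y+130,x:x+160,::-1],None,fx=2.4,fy=2.4)
cv2.imwrite("pics/c4.png",np.hstack([p["c"] for p in P]))
E
```

```text
t 14.525 [ 431.3 -311.7   97.5] yaw 174.4 op 0.5 F [ 0.3 -0.   0.3] q [-0.82  0.16  2.04  0.    0.94 -2.29] tilt [-0.08 -0.07]
rz 0.0  shift -2.1 -1.1 50.7
```

View pics/c4.png

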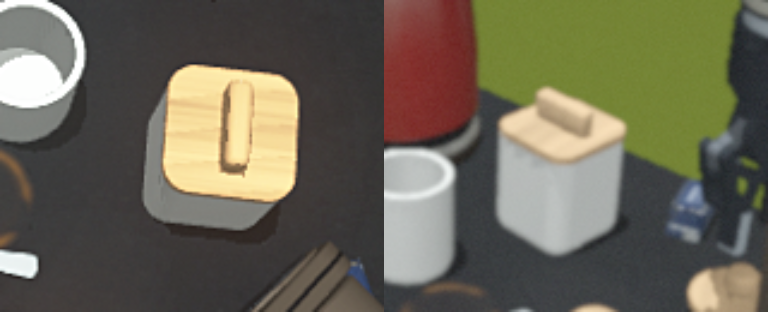

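Square lid sits flush. Next, the small round lid.

>>> {"method": "send_rows", "body": {
  "rows": "0 0 0 -0.0021 -0.0011 0.035 0;0 0 0 -0.0021 -0.0011 0.0505 0;0 0 0 -0.0021 -0.0011 0.0505 0;0 0 0 -0.0021 -0.0011 0.0505 -1;0 0 0 -0.0021 -0.0011 0.0505 -1;0 0 0 -0.0021 -0.0011 0.0505 -1;0 0 0 -0.0021 -0.0011 0.0505 -1;0 0 0 -0.0021 -0.0011 0.0505 -1"
}}

```text
time: 15.62
eef_pos: [0.4332, -0.3131, 0.047]
tcp_rot: [0.049, 0.999, -0.001, 0.001]
contact_force: [-0.4, -0.2, 5.8]
opening: 0.285
finger_force: 39.8
```

```bash
python3 go.py 675.2,-188.4,172,174.4
```

```text
t 15.625 [ 433.2 -313.1   47. ] yaw 174.4 op 0.28 F [-0.4 -0.2  5.8] q [-0.82  0.25  2.05  0.    0.84 -2.29] tilt [-0.09 -0.08]
rz 0.0  shift -229.0 147.4 -124.8
```

In the tool's units: -229 mm / 1000 = -0.229, 147.4 mm / 1000 = 0.1474.

>>> {"method": "send_rows", "body": {
  "rows": "0 0 0 0 0 -0.055 -1;0 0 0 0 0 -0.11 -1;0 0 0 -0.035 0.025 -0.125 -1;0 0 0 -0.075 0.05 -0.125 -1;0 0 0 -0.12 0.078 -0.125 -1;0 0 0 -0.165 0.106 -0.125 -1;0 0 0 -0.205 0.132 -0.125 -1;0 0 0 -0.229 0.1474 -0.125 -1"
}}

```text
time: 16.62
eef_pos: [0.6759, -0.1861, 0.1694]
tcp_rot: [0.048, 0.999, 0.0, -0.001]
contact_force: [0.1, 0.8, 0.3]
opening: 0.285
finger_force: 39.7
```

>>> {"method": "send_rows", "body": {
  "rows": "0 0 0 0 0 0 -1;0 0 0 0 0 0 -1;0 0 0 0 0 0 -1;0 0 0 0 0 0 -1"
}}

```text
time: 17.12
eef_pos: [0.6741, -0.1885, 0.171]
tcp_rot: [0.049, 0.999, -0.0, -0.0]
contact_force: [0.2, -0.4, -0.2]
opening: 0.287
finger_force: 39.7
```

```bash
python3 go.py 675.2,-188.4,138,174.4
```

```text
t 17.125 [ 674.1 -188.5  171. ] yaw 174.4 op 0.29 F [ 0.2 -0.4 -0.2] q [-0.42  0.41  1.57 -0.    1.16 -1.89] tilt [ 0.01 -0.  ]
rz -0.0  shift -1.1 0.2 33.0
```

In the tool's units: 33 mm / 1000 = 0.033, 18 mm / 1000 = 0.018.

>>> {"method": "send_rows", "body": {
  "rows": "0 0 0 -0.001 0.0002 0.018 -1;0 0 0 -0.001 0.0002 0.033 -1;0 0 0 -0.001 0.0002 0.033 -1;0 0 0 -0.001 0.0002 0.033 -1;0 0 0 -0.001 0.0002 0.033 -1"
}}

```text
time: 17.75
eef_pos: [0.6762, -0.1879, 0.1386]
tcp_rot: [0.049, 0.999, -0.0, 0.001]
contact_force: [-0.3, -0.3, 0.6]
opening: 0.282
finger_force: 39.7
```

```bash
python3 go.py 675.2,-188.4,119,174.4
```

```text
t 17.75 [ 676.2 -187.9  138.6] yaw 174.4 op 0.28 F [-0.3 -0.3  0.6] q [-0.42  0.45  1.59  0.    1.11 -1.89] tilt [-0.07 -0.02]
rz 0.0  shift 1.0 -0.6 19.6
```

In the tool's units: 17 mm / 1000 = 0.017, 15 mm / 1000 = 0.015.

>>> {"method": "send_rows", "body": {
  "rows": "0 0 0 0.0008 -0.0004 0.005 -1;0 0 0 0.0008 -0.0004 0.009 -1;0 0 0 0.0008 -0.0004 0.012 -1;0 0 0 0.0008 -0.0004 0.015 -1;0 0 0 0.0008 -0.0004 0.017 -1;0 0 0 0.0008 -0.0004 0.017 -1"
}}

```text
time: 18.5
eef_pos: [0.6748, -0.188, 0.1205]
tcp_rot: [0.049, 0.999, 0.0, -0.0]
contact_force: [0.0, 0.3, -0.0]
opening: 0.288
finger_force: 39.7
```

```bash
python3 go.py 675.2,-188.4,119,174.4
```

```text
t 18.5 [ 674.8 -188.   120.5] yaw 174.4 op 0.29 F [ 0.   0.3 -0. ] q [-0.42  0.46  1.6   0.    1.08 -1.89] tilt [0.02 0.01]
rz 0.0  shift -0.4 -0.3 1.5
```

In the tool's units: 1.5 mm / 1000 = 0.0015, -0.4 mm / 1000 = -0.0004.

>>> {"method": "send_rows", "body": {
  "rows": "0 0 0 -0.0004 0 0.0015 -1;0 0 0 -0.0004 0 0.0015 -1;0 0 0 -0.0004 0 0.0015 -1"
}}

```text
time: 18.88
eef_pos: [0.6753, -0.1881, 0.1194]
tcp_rot: [0.049, 0.999, -0.0, 0.0]
contact_force: [0.1, 0.7, -0.5]
opening: 0.285
finger_force: 39.7
```

In the tool's units: -80 mm / 1000 = -0.08, -40 mm / 1000 = -0.04.

>>> {"method": "send_rows", "body": {
  "rows": "0 0 0 0 0 0 0;0 0 0 0 0 0 0;0 0 0 0 0 0 0;0 0 0 0 0 -0.01 0;0 0 0 0 0 -0.04 0;0 0 0 0 0 -0.08 0;0 0 0 0 0 -0.08 0"
}}

```text
time: 19.75
eef_pos: [0.6778, -0.1891, 0.2058]
tcp_rot: [0.049, 0.999, -0.002, 0.005]
contact_force: [0.6, -0.5, 0.5]
opening: 0.498
finger_force: 0.0
```

```bash
python3 go.py 456.5,-192.8,200,178.5 456.5,-192.8,100,178.5
```

```text
t 19.75 [ 677.8 -189.1  205.8] yaw 174.4 op 0.5 F [ 0.6 -0.5  0.5] q [-0.42  0.38  1.55  0.    1.2  -1.89] tilt [-0.57 -0.19]
rz -4.1  shift 220.0 -25.1 3.7
rz -4.1  shift 221.0 -24.8 103.6
```

In the tool's units: 220 mm / 1000 = 0.22, 102 mm / 1000 = 0.102, -4.1 degrees / 180 = -0.0228.

>>> {"method": "send_rows", "body": {
  "rows": "0 0 -0.0228 0.22 -0.025 0 0;0 0 -0.0228 0.22 -0.025 0 0;0 0 -0.0228 0.22 -0.025 0 0;0 0 -0.0228 0.22 -0.025 0.04 0;0 0 -0.0228 0.22 -0.025 0.085 0;0 0 -0.0228 0.22 -0.025 0.102 0;0 0 -0.0228 0.22 -0.025 0.102 0;0 0 -0.0228 0.22 -0.025 0.102 0"
}}

```text
time: 20.75
eef_pos: [0.4554, -0.1924, 0.0989]
tcp_rot: [0.013, 1.0, -0.001, 0.001]
contact_force: [-0.3, -0.1, 0.5]
opening: 0.499
finger_force: 0.0
```

```bash
python3 go.py 456.5,-192.8,47,178.5;  python3 - <<'E'
from rim import *
P=[cam(c) for c in("top","scene")]
for p,x,y in((P[0],260,110),(P[1],220,120)):
    p["c"]=cv2.resize(p["color"][y:y+130,x:x+160,::-1],None,fx=2.4,fy=2.4)
cv2.imwrite("pics/c5.png",np.hstack([p["c"] for p in P]))
E
```

```text
t 20.75 [ 455.4 -192.4   98.9] yaw 178.6 op 0.5 F [-0.3 -0.1  0.5] q [-0.61  0.08  2.13  0.    0.93 -2.15] tilt [-0.14 -0.09]
rz 0.1  shift -1.0 -0.3 51.9
```

View pics/c5.png

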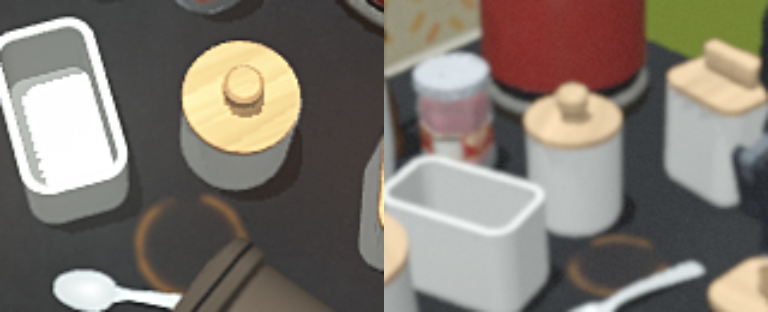

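In the tool's units: 52 mm / 1000 = 0.052, 35 mm / 1000 = 0.035.

>>> {"method": "send_rows", "body": {
  "rows": "0 0 0 -0.001 -0.0004 0.035 0;0 0 0 -0.001 -0.0004 0.052 0;0 0 0 -0.001 -0.0004 0.052 0;0 0 0 -0.001 -0.0004 0.052 -1;0 0 0 -0.001 -0.0004 0.052 -1;0 0 0 -0.001 -0.0004 0.052 -1;0 0 0 -0.001 -0.0004 0.052 -1;0 0 0 -0.001 -0.0004 0.052 -1"
}}

```text
time: 21.85
eef_pos: [0.4558, -0.1928, 0.0466]
tcp_rot: [0.013, 1.0, -0.001, 0.001]
contact_force: [-0.8, -1.1, 6.0]
opening: 0.177
finger_force: 42.5
```

```bash
python3 go.py 671.4,-69.3,170,195.9
```

```text
t 21.85 [ 455.8 -192.8   46.6] yaw 178.5 op 0.18 F [-0.8 -1.1  6. ] q [-0.61  0.17  2.14 -0.    0.82 -2.15] tilt [-0.12 -0.08]
rz -17.4  shift -212.6 128.8 -123.2
```

In the tool's units: -212 mm / 1000 = -0.212, -195 mm / 1000 = -0.195, -17.4 degrees / 180 = -0.0967.

>>> {"method": "send_rows", "body": {
  "rows": "0 0 0 0 0 -0.055 -1;0 0 0 0 0 -0.11 -1;0 0 -0.0278 -0.04 0.024 -0.123 -1;0 0 -0.0556 -0.08 0.048 -0.123 -1;0 0 -0.0833 -0.12 0.073 -0.123 -1;0 0 -0.0967 -0.16 0.097 -0.123 -1;0 0 -0.0967 -0.195 0.118 -0.123 -1;0 0 -0.0967 -0.212 0.1288 -0.123 -1"
}}

```text
time: 22.85
eef_pos: [0.6709, -0.0671, 0.1669]
tcp_rot: [-0.139, 0.99, 0.001, -0.001]
contact_force: [-0.1, -0.2, -0.7]
opening: 0.176
finger_force: 41.6
```

>>> {"method": "send_rows", "body": {
  "rows": "0 0 0 0 0 0 -1;0 0 0 0 0 0 -1;0 0 0 0 0 0 -1;0 0 0 0 0 0 -1"
}}

```text
time: 23.35
eef_pos: [0.6696, -0.0693, 0.1685]
tcp_rot: [-0.138, 0.99, -0.0, -0.0]
contact_force: [-0.6, 0.5, -2.2]
opening: 0.178
finger_force: 41.6
```

```bash
python3 go.py 670.8,-69.4,133,195.9; python3 - <<'E'
from h import *
from rim import pts
P=[cam(c) for c in("top","scene")]
z=ctrl.get_state()["eef_pos"][2]-.0466
v=[.6714,-.0693,np.radians(15.9)]
for p in P:
    for L,h,c in((pts("canister_oblong",v)[1],.08,(0,0,255)),)+tuple((pts("lid_oblong",v)[0],z+k,(255,0,0)) for k in(.013,.021)):
        L=L.copy();L[:,2]=h; cv2.polylines(p["color"],[(px(p,L)*16).round().astype(int)],True,c,1,cv2.LINE_AA,4)
ims=[cv2.resize(p["color"][y:y+130,x:x+160,::-1],None,fx=2.4,fy=2.4) for p,x,y in((P[0],210,80),(P[1],180,110))]
cv2.imwrite("pics/c6.png",np.hstack(ims))
E
```

```text
t 23.35 [669.6 -69.3 168.5] yaw -164.1 op 0.18 F [-0.6  0.5 -2.2] q [-0.25  0.36  1.65 -0.    1.14 -2.1 ] tilt [ 0.01 -0.  ]
rz -0.0  shift -1.1 -0.4 35.5
```

View pics/c6.png

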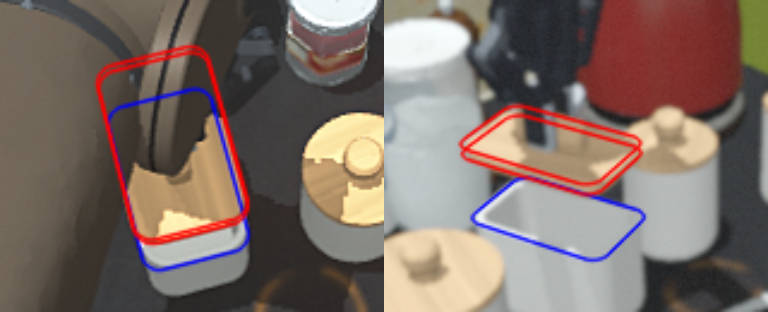

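In the tool's units: 35 mm / 1000 = 0.035, 18 mm / 1000 = 0.018.

>>> {"method": "send_rows", "body": {
  "rows": "0 0 0 -0.001 -0.0003 0.018 -1;0 0 0 -0.001 -0.0003 0.035 -1;0 0 0 -0.001 -0.0003 0.035 -1;0 0 0 -0.001 -0.0003 0.035 -1;0 0 0 -0.001 -0.0003 0.035 -1"
}}

```text
time: 24.08
eef_pos: [0.6717, -0.0689, 0.1341]
tcp_rot: [-0.139, 0.99, -0.0, 0.001]
contact_force: [0.8, 0.0, -1.3]
opening: 0.178
finger_force: 41.6
```

```bash
python3 go.py 670.8,-69.4,113.6,195.9
```

```text
t 24.075 [671.7 -68.9 134.1] yaw -164.1 op 0.18 F [ 0.8  0.  -1.3] q [-0.25  0.4   1.66  0.    1.08 -2.1 ] tilt [-0.07 -0.04]
rz 0.0  shift 1.0 -0.3 20.5
```

In the tool's units: 18 mm / 1000 = 0.018, 16 mm / 1000 = 0.016.

>>> {"method": "send_rows", "body": {
  "rows": "0 0 0 0.0007 -0.0002 0.005 -1;0 0 0 0.0007 -0.0002 0.009 -1;0 0 0 0.0007 -0.0002 0.013 -1;0 0 0 0.0007 -0.0002 0.016 -1;0 0 0 0.0007 -0.0002 0.018 -1;0 0 0 0.0007 -0.0002 0.018 -1"
}}

```text
time: 24.82
eef_pos: [0.6705, -0.0691, 0.1151]
tcp_rot: [-0.139, 0.99, 0.0, -0.0]
contact_force: [-0.3, -0.5, -1.0]
opening: 0.173
finger_force: 41.6
```

```bash
python3 go.py 670.8,-69.4,113.6,195.9
```

```text
t 24.825 [670.5 -69.1 115.1] yaw -164.1 op 0.17 F [-0.3 -0.5 -1. ] q [-0.25  0.42  1.67 -0.    1.05 -2.1 ] tilt [0.02 0.01]
rz 0.0  shift -0.2 -0.4 1.5
```

In the tool's units: 1.5 mm / 1000 = 0.0015.

>>> {"method": "send_rows", "body": {
  "rows": "0 0 0 0 0 0.0015 -1;0 0 0 0 0 0.0015 -1;0 0 0 0 0 0.0015 -1"
}}

```text
time: 25.2
eef_pos: [0.6706, -0.0692, 0.1139]
tcp_rot: [-0.139, 0.99, -0.0, 0.0]
contact_force: [0.1, 0.8, -0.9]
opening: 0.174
finger_force: 41.6
```

In the tool's units: -120 mm / 1000 = -0.12, 110 mm / 1000 = 0.11.

>>> {"method": "send_rows", "body": {
  "rows": "0 0 0 0 0 0 0;0 0 0 0 0 0 0;0 0 0 0 0 0 0;0 0 0 0 0 -0.01 0;0 0 0 0 0 -0.04 0;0 0 0 0 0 -0.09 0;0 0 0 0.06 0 -0.12 0;0 0 0 0.11 0 -0.12 0"
}}

```text
time: 26.2
eef_pos: [0.5655, -0.1002, 0.2385]
tcp_rot: [-0.139, 0.99, -0.002, 0.003]
contact_force: [-0.1, -1.0, 1.2]
opening: 0.503
finger_force: 0.0
```

In the tool's units: 260 mm / 1000 = 0.26, 200 mm / 1000 = 0.2.

>>> {"method": "send_rows", "body": {
  "rows": "0 0 0 0.06 0.03 0 0;0 0 0 0.1 0.08 0 0;0 0 0 0.13 0.14 0 0;0 0 0 0.13 0.2 0 0;0 0 0 0.13 0.26 0 0;0 0 0 0.13 0.26 0 0"
}}

```text
time: 26.95
eef_pos: [0.367, 0.1181, 0.2347]
tcp_rot: [-0.142, 0.99, 0.0, 0.001]
contact_force: [0.9, -0.4, 0.0]
opening: 0.501
finger_force: 0.0
```

```bash
python3 go.py 450,0,200,180;  python3 - <<'E'
from rim import *
P=[cam(c) for c in("top","scene")]
for p,(x,y,w,h) in((P[0],(150,100,340,160)),(P[1],(150,100,280,200))):
    p["c"]=p["color"][y:y+h,x:x+w,::-1].copy()
p=P[0]
I={"round_large":C0["canister_round_large"],"round_small":C0["canister_round_small"],"square":[.6216,-.3178,-.098],"oblong":[.6714,-.0693,.277]}
cv2.imwrite("pics/end.png",np.vstack([cv2.resize(P[0]["c"],(560,264)),cv2.resize(P[1]["c"],(560,330))]))
E
```

```text
t 26.95 [367.  118.1 234.7] yaw -163.7 op 0.5 F [ 0.9 -0.4  0. ] q [ 0.05 -0.39  2.26  0.    1.27 -1.81] tilt [-0.12  0.  ]
rz 16.3  shift -46.3 -136.7 34.8
```

View pics/end.png

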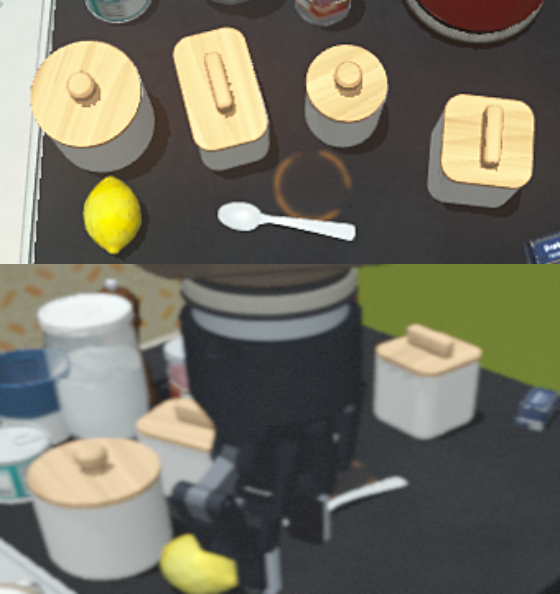

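All four lids are home, flat and matching the canisters, and the gripper is clear.

```bash
python3 -c "
from plant import ctrl; print(ctrl.sign_off())"
```

```text
the job is handed in; nothing more can be done
None
```

All four canisters are closed with their matching lids: each lid looks flush in the final pictures, the canisters stand where they were, the gripper is open and clear, and the job was handed in at about 27 s.

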